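# Rack the plug gauges and bolt the hold-down

### The arm

A 6-joint arm with a two-finger parallel gripper is mounted at the origin on a cart in front of the work surface, level with it; the furniture and walls round the work are solid. World frame = base frame: x ahead of the robot, y to its left, z up, the work surface at z = 0. Lengths are in mm, angles in rad, forces in N, time in s.
With the tool pointing down it reaches from about 350 to 975 mm from the base axis. Payload 7.1 kg.
Tool frame: the origin (TCP) lies on the front face of the gripper's body, between the roots of the fingers; the fingertips stand 80 mm ahead of it and the grasp point (between the pads) lies 61 mm ahead of it (env.tips_ahead is the distance from the TCP to the fingertips, in mm); z points along the fingers, y is the direction in which the jaws open and shut (so a half turn about z gives the same grasp; the last joint's range is limited). The gripper opens to 88 mm and grips with 3 to 60 N. Pads are 20 mm wide; open, the fingers measure 115 mm over their backs; the gripper's body (75 mm by 178 mm) begins 61 mm behind the grasp point.
Start: joints at [-1.351, 0.423, 1.63, -0, 1.089, -0.019], TCP at [147.855, -607.243, 302.675] pointing down, gripper open.
Joint ranges: [-3, 3], [-0.9, 2.11], [0.09, 2.58], [-1.31, 4.45], [0.11, 2.69], [-2.54, 2.54]. Speed limits (rad/s): [2.39, 2.39, 3.01, 3.14, 3.14, 3.14].

### API

Orientations are given as a unit quaternion [x, y, z, w].
In Python, from station import env, set_gripper, viewer, workorder gives the robot as it stands. Calls block until the motion is done:
- env.reach(position, orientation): joint-space move of the TCP to a pose.
- env.move_l(position, rot=None, rate=150, f_stop=None): straight line of the TCP; rot=None keeps the orientation; rate is the mean speed in mm/s. With f_stop (N) it stops when the force on the tool has changed by that much, and returns True; else False.
- env.move_joints(angles): joint-space move.
- set_gripper(opening): finger opening in mm; the grip force is fixed at half the most; returns when the fingers have stopped.
- env.hold(seconds).
- env.ik(position, orientation): joint angles nearest the present ones, or None.
- env.read_state(): the state.
- viewer.camera(name): name is "scene" or "side" or "wrist"; returns the picture (384x512x3 uint8, blue, green, red); there is no depth.
- viewer.camera_params(name): a dict with "fx", "fy", "cx", "cy" (pixels), "pose" (4x4, takes a point from camera to world coordinates); the wrist camera has in their place "tool_from_camera" (4x4, takes a point from camera to tool coordinates, whose origin is the TCP and whose axes are the flange's). Camera axes: x right, y up, looking along -z (the intrinsics and any distortion apply to the point x, -y, -z); pixel columns grow to the right and rows downward; lengths in mm; the calibration is good to about 2 mm. A picture is of the moment at which its call begins: read the wrist's pose just before it. camera_params takes no time and is no camera call.
A pose or a line that the arm cannot do raises env.IKError and nothing moves.
- workorder.sign_off(): hands the job in, once; it reports no verdict.
The state is a dict: "time_s": time; "qpos": joint angles; "dq": joint speeds; "tau": joint torques, N m; "tool_pos": TCP position; "orientation": TCP orientation; "force": force on the tool from outside, world axes, zero at the start; "wrist_torque": the same for the moment, N m; "width": finger opening in mm.
Only numpy, scipy, OpenCV 4.12 (cv2) and the standard library are available. Lean on these libraries where they do the work, as an engineer would, in place of code of your own. Each camera call takes 0.05 s, during which the arm holds its last target.

### The job

Put all the loose double-ended plug gauges away for transport in the gauge rack: draw the bolt, swing the hold-down up, lay each gauge crosswise in its own pair of V grooves so that both round ends are cradled, and only when all are in swing the hold-down fully down again and push the bolt fully home. Any groove and either way round will do; leave the ring gauge, the oil bottle and the loose V block where they are.

Things in the scene. Friction and masses are not known exactly. Their poses are not given: they have to be found in the camera images.
- plug_0 (a point): double-ended plug gauge: dark hexagon handle 52 mm long, 18 mm across flats (20.8 across corners), with a round steel end, 14 mm diameter, on each side. Point: centre of the handle, on the axis. Its x axis runs along the gauge: long end to x = +58 mm, short end to x = -50 mm. 80 to 130 g. Starts lying on the bench at the right, axis 10 mm up. Three to five gauges are present
- plug_1 (a point): double-ended plug gauge: dark hexagon handle 52 mm long, 18 mm across flats (20.8 across corners), with a round steel end, 14 mm diameter, on each side. Point: centre of the handle, on the axis. Its x axis runs along the gauge: long end to x = +58 mm, short end to x = -50 mm. 80 to 130 g. Starts lying on the bench at the right, axis 10 mm up. Three to five gauges are present
- plug_2 (a point): double-ended plug gauge: dark hexagon handle 52 mm long, 18 mm across flats (20.8 across corners), with a round steel end, 14 mm diameter, on each side. Point: centre of the handle, on the axis. Its x axis runs along the gauge: long end to x = +58 mm, short end to x = -50 mm. 80 to 130 g. Starts lying on the bench at the right, axis 10 mm up. Three to five gauges are present
- plug_3 (a point): double-ended plug gauge: dark hexagon handle 52 mm long, 18 mm across flats (20.8 across corners), with a round steel end, 14 mm diameter, on each side. Point: centre of the handle, on the axis. Its x axis runs along the gauge: long end to x = +58 mm, short end to x = -50 mm. 80 to 130 g. Starts lying on the bench at the right, axis 10 mm up. Three to five gauges are present
- plug_4 (a point): double-ended plug gauge: dark hexagon handle 52 mm long, 18 mm across flats (20.8 across corners), with a round steel end, 14 mm diameter, on each side. Point: centre of the handle, on the axis. Its x axis runs along the gauge: long end to x = +58 mm, short end to x = -50 mm. 80 to 130 g. Starts lying on the bench at the right, axis 10 mm up. Three to five gauges are present
- rack: gauge rack, fixed to the bench; origin under its middle groove. Two steel rails run along its y axis, 14 mm thick, centred at x = +37 and -37 mm (60 mm clear between them), each with five 90 degree V grooves, 27 mm wide at the top, at y = -92, -46, 0, 46, 92 mm. Above the origin: rail tops 52 mm, base plate 14 mm, free space between the rails above it
- groove_0 (a point): groove pair 0, counted from the rack's -y (right) end: where the centre of a handle is when a gauge lies in this pair, along the rack's x axis, handle between the rails, one round end in the V of each rail, either way round (48 mm above the rack's origin, 4 mm of play endways); axes as the rack's
- groove_1 (a point): groove pair 1, counted from the rack's -y (right) end: where the centre of a handle is when a gauge lies in this pair, along the rack's x axis, handle between the rails, one round end in the V of each rail, either way round (48 mm above the rack's origin, 4 mm of play endways); axes as the rack's
- groove_2 (a point): groove pair 2, counted from the rack's -y (right) end: where the centre of a handle is when a gauge lies in this pair, along the rack's x axis, handle between the rails, one round end in the V of each rail, either way round (48 mm above the rack's origin, 4 mm of play endways); axes as the rack's
- groove_3 (a point): groove pair 3, counted from the rack's -y (right) end: where the centre of a handle is when a gauge lies in this pair, along the rack's x axis, handle between the rails, one round end in the V of each rail, either way round (48 mm above the rack's origin, 4 mm of play endways); axes as the rack's
- groove_4 (a point): groove pair 4, counted from the rack's -y (right) end: where the centre of a handle is when a gauge lies in this pair, along the rack's x axis, handle between the rails, one round end in the V of each rail, either way round (48 mm above the rack's origin, 4 mm of play endways); axes as the rack's
- hold_down (a joint): angle (rad) of the hold-down, a steel frame hinged at the back of the rack; its cross-bar comes down across the middle of all grooves. 0 = down, its padded underside 2 mm over handles lying home; grows as it swings up and back, stop at 1.95. Stiff hinge: stays at any angle, 1 to 3 N at the lug. Goes fully down only if every gauge lies home; lifts only with the bolt drawn
- hold_down_lug (a point): centre of the finger lug at the front end of the hold-down's left arm: a disc 18 mm in diameter, 16 mm thick along the rack's y, 150 mm from the hinge axis. Pinched across its thickness it turns freely between the fingers as it swings. 66 mm above the rack's origin at angle 0, 205 mm at 1.95; free space below and beside it
- hold_down_hinge (a point): point on the hold-down's hinge axis (which runs along the rack's y), behind the lug; axes as the rack's. At angle a the lug is at (-150 cos a, 0, +150 sin a) mm from here
- bolt (a joint): slide bolt at the left (+y) end of the rack, m: 0 = drawn back clear of the hold-down's arm (moved to the rack's +y), its stop; 0.026 = fully home (to -y, over the arm, holding it down), its stop. About 2 N moves it. Goes home only with the hold-down within about 0.02 rad of fully down
- bolt_knob (a point): centre of the bolt's black ball knob, 18 mm diameter, 110 mm above the rack's origin, on a 6 mm stem; free space beside it down to 85 mm above the origin. It slides with the bolt along the rack's y
- ring_gauge: bystander: ring gauge, 39 mm across, 17 mm high, near the bench's front edge; origin under its centre
- oil_bottle: bystander: oil bottle, 35 mm across, 116 mm high, right of the rack at the back; origin under its centre
- vee_block: bystander: loose steel V block, 44 x 46 x 35 mm, next to the oil bottle; origin under its centre
- comparator_stand: fixed equipment to keep clear of: comparator on a granite base (182 mm in x, 266 mm in y, 40 mm high), behind the gauges at the right, its column 340 mm high and its dial arm 85 to 250 mm above the bench; origin under the base's centre.

How it is judged (in metres and radians):
On the way:
1. with the hold-down swung up, every plug gauge lies in a groove pair (x of plug_0 in the frame of groove_2 between -0.008 and 0.008 m and y of plug_0 in the frame of groove_2 between -0.097 and 0.097 m and z of plug_0 in the frame of groove_2 between -0.003 and 0.003 m and angle between the x axis of each of plug_0, plug_1, plug_2, plug_3, plug_4 and the x axis of rack, either way round below 0.08 rad and x of plug_1 in the frame of groove_2 between -0.008 and 0.008 m and y of plug_1 in the frame of groove_2 between -0.097 and 0.097 m and z of plug_1 in the frame of groove_2 between -0.003 and 0.003 m and x of plug_2 in the frame of groove_2 between -0.008 and 0.008 m and y of plug_2 in the frame of groove_2 between -0.097 and 0.097 m and z of plug_2 in the frame of groove_2 between -0.003 and 0.003 m and x of plug_3 in the frame of groove_2 between -0.008 and 0.008 m and y of plug_3 in the frame of groove_2 between -0.097 and 0.097 m and z of plug_3 in the frame of groove_2 between -0.003 and 0.003 m and x of plug_4 in the frame of groove_2 between -0.008 and 0.008 m and y of plug_4 in the frame of groove_2 between -0.097 and 0.097 m and z of plug_4 in the frame of groove_2 between -0.003 and 0.003 m and value of joint hold_down above 0.6 rad), for 0.2 s.
At the end, for the whole second after the job is handed in: every gauge at rest in a groove pair (handle centre within 3 mm of the groove point's height, which it has only in a groove, and 8 mm endways, axis within 0.08 rad), hold-down under 0.03 rad, bolt over 20 mm home, ring gauge, oil bottle and loose V block within 50 mm of their places (x of plug_0 in the frame of groove_2 between -0.008 and 0.008 m and y of plug_0 in the frame of groove_2 between -0.097 and 0.097 m and z of plug_0 in the frame of groove_2 between -0.003 and 0.003 m and angle between the x axis of each of plug_0, plug_1, plug_2, plug_3, plug_4 and the x axis of rack, either way round below 0.08 rad and x of plug_1 in the frame of groove_2 between -0.008 and 0.008 m and y of plug_1 in the frame of groove_2 between -0.097 and 0.097 m and z of plug_1 in the frame of groove_2 between -0.003 and 0.003 m and x of plug_2 in the frame of groove_2 between -0.008 and 0.008 m and y of plug_2 in the frame of groove_2 between -0.097 and 0.097 m and z of plug_2 in the frame of groove_2 between -0.003 and 0.003 m and x of plug_3 in the frame of groove_2 between -0.008 and 0.008 m and y of plug_3 in the frame of groove_2 between -0.097 and 0.097 m and z of plug_3 in the frame of groove_2 between -0.003 and 0.003 m and x of plug_4 in the frame of groove_2 between -0.008 and 0.008 m and y of plug_4 in the frame of groove_2 between -0.097 and 0.097 m and z of plug_4 in the frame of groove_2 between -0.003 and 0.003 m and value of joint hold_down below 0.03 rad and value of joint bolt above 0.02 m and distance of each of ring_gauge, oil_bottle, vee_block from where it was at the start of the episode below 0.05 m and linear speed of each of plug0, plug1, plug2, plug3, plug4 below 0.02 m/s); the robot touches nothing.
Of plug0, plug1, plug2, plug3, plug4 only 3 to 5 are there at a start; the rules pass over those that are not, and their reading is None.
At some moment in a run one of plug0, plug1, plug2, plug3, plug4 may be knocked a few centimetres aside while the robot is not near it.
Once in a run the grip may slacken for a moment while it holds something.
It also fails if it takes over 210 s, if anything falls off the work surface, if the arm or the gripper's body presses on something with over 40 N, if the wrist force passes 120 N, or if a joint passes its speed limit or range.

## Working session

There is one attempt and no reset: what is moved stays moved. The work goes in short steps, each a Python script; the robot and the scene stay as the last script left them, time stands still between calls to the robot, and variables do not carry over. Pictures are saved under pics/ and viewed, and the job is handed in when it is done.

```bash
ls -la; mkdir -p pics
python3 - <<'E'
from station import env, set_gripper, viewer, workorder
import cv2, numpy as np
np.set_printoptions(precision=4,suppress=True)
s=env.read_state(); print(s)
for n in ["scene","side","wrist"]:
    p=viewer.camera_params(n); print(n,p)
    cv2.imwrite(f"pics/{n}0.png",viewer.camera(n))
E
```

```text
total 12
drwxr-xr-x  3 agent agent 4096 Dec  7 15:31 .
drwxr-xr-x 23 root  root  4096 Dec  7 15:31 ..
drwxr-xr-x  2 agent agent 4096 Dec  7 15:31 pics
{'time_s': 0.0, 'qpos': array([-1.351 ,  0.4238,  1.6307,  0.    ,  1.0885, -0.019 ]), 'dq': array([-0.0024, -0.002 , -0.0011, -0.0008, -0.0012,  0.0011]), 'tau': array([ -0.0006, -54.4613, -27.3667,   0.0645,   0.0229,  -0.0001]), 'tool_pos': array([ 147.7747, -606.8492,  301.9311]), 'orientation': array([ 0.9929,  0.1191, -0.0001, -0.0007]), 'force': array([-0.0306,  0.285 , -0.7601]), 'wrist_torque': array([ 0.0041,  0.0208, -0.0023]), 'width': 88.02346741237598}
scene {'fx': 467.13911662984924, 'fy': 467.13911662984924, 'cx': 263.30312107943706, 'cy': 200.20095851789554, 'pose': array([[   0.6339,    0.5512,   -0.5425, -165.7647],
       [  -0.7732,    0.4364,   -0.4601, -653.4415],
       [  -0.0169,    0.7112,    0.7028,  990.7985],
       [   0.    ,    0.    ,    0.    ,    1.    ]])}
side {'fx': 482.4321019050837, 'fy': 482.4321019050837, 'cx': 260.1211342682501, 'cy': 196.46461456159284, 'pose': array([[    0.999 ,     0.0281,    -0.0354,   498.4994],
       [   -0.0439,     0.4173,    -0.9077, -1189.7542],
       [   -0.0107,     0.9083,     0.4181,   625.3886],
       [    0.    ,     0.    ,     0.    ,     1.    ]])}
wrist {'fx': 314.0946368059624, 'fy': 314.0946368059624, 'cx': 258.26055919965137, 'cy': 193.08373337692677, 'tool_from_camera': array([[  0.0001,   0.9611,   0.2762,  76.5746],
       [  1.    ,  -0.0002,   0.0004,  -0.2624],
       [  0.0005,   0.2762,  -0.9611, -81.8852],
       [  0.    ,   0.    ,   0.    ,   1.    ]])}
```

View pics/scene0.png

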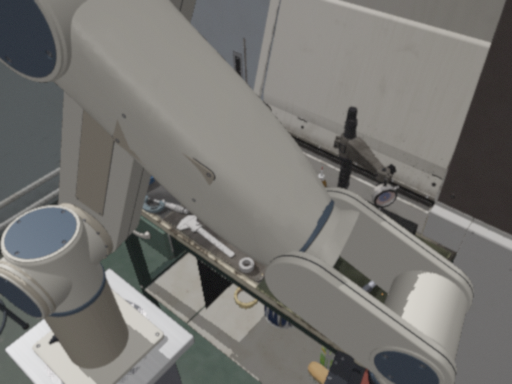

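View pics/side0.png

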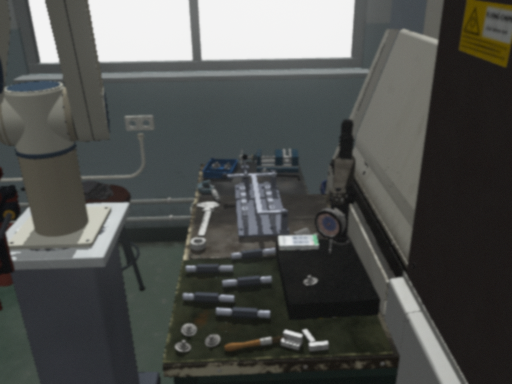

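View pics/wrist0.png

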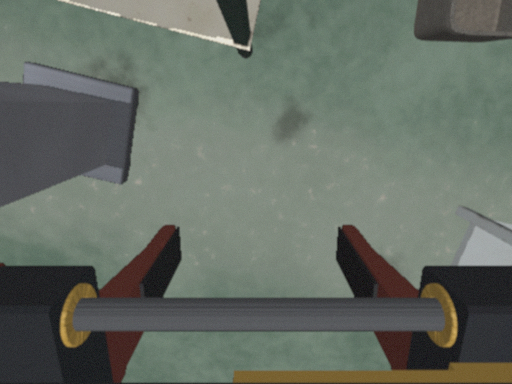

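Side view: five gauges lie at about (208,269), (253,254), (247,282), (208,298), (243,313); the rack is at about (258,205). I'll enlarge it.

```bash
cat > h.py <<'E'
from station import env, set_gripper, viewer, workorder
import cv2, numpy as np
from scipy.spatial.transform import Rotation as R
np.set_printoptions(precision=2,suppress=True)
def cam(n):
    p=viewer.camera_params(n)
    if n=="wrist":
        s=env.read_state(); T=np.eye(4); T[:3,:3]=R.from_quat(s["orientation"]).as_matrix(); T[:3,3]=s["tool_pos"]
        return p, T@p["tool_from_camera"]
    return p,p["pose"]
def snap(n,f):
    p,T=cam(n); im=viewer.camera(n); cv2.imwrite(f"pics/{f}.png",im)
    np.savez(f"pics/{f}.npz",T=T,K=np.array([p["fx"],p["fy"],p["cx"],p["cy"]])); return im
def crop(f,x0,y0,x1,y1,k,out):
    im=cv2.imread(f"pics/{f}.png")[y0:y1,x0:x1]
    im=cv2.resize(im,None,fx=k,fy=k,interpolation=cv2.INTER_CUBIC)
    # ticks each 10px
    for x in range(-(-x0//10)*10,x1,10):
        cv2.line(im,((x-x0)*k,0),((x-x0)*k,8 if x%50 else 16),(0,255,255),1)
        if x%50==0: cv2.putText(im,str(x),((x-x0)*k+2,26),0,.4,(0,255,255),1)
    for y in range(-(-y0//10)*10,y1,10):
        cv2.line(im,(0,(y-y0)*k),(8 if y%50 else 16,(y-y0)*k),(0,255,255),1)
        if y%50==0: cv2.putText(im,str(y),(18,(y-y0)*k+4),0,.4,(0,255,255),1)
    cv2.imwrite(f"pics/{out}.png",im)
def ray(f,u,v):
    d=np.load(f"pics/{f}.npz"); fx,fy,cx,cy=d["K"]; T=d["T"]
    r=T[:3,:3]@np.array([(u-cx)/fx,-(v-cy)/fy,-1.0]); return T[:3,3],r
def onz(f,u,v,z):
    o,r=ray(f,u,v); return o+r*(z-o[2])/r[2]
def proj(f,P):
    d=np.load(f"pics/{f}.npz"); fx,fy,cx,cy=d["K"]; T=d["T"]
    q=T[:3,:3].T@(np.asarray(P,float)-T[:3,3]); return np.array([cx+fx*q[0]/-q[2], cy-fy*q[1]/-q[2]])
def tri(obs):
    A=np.zeros((3,3));b=np.zeros(3)
    for f,u,v in obs:
        o,r=ray(f,u,v); r/=np.linalg.norm(r); M=np.eye(3)-np.outer(r,r); A+=M;b+=M@o
    P=np.linalg.solve(A,b); return P,[np.linalg.norm(proj(f,P)-[u,v]) for f,u,v in obs]
def down(yaw):  # jaw axis (tool y) direction at angle yaw+90..: tool x at yaw
    return (R.from_euler("z",yaw)*R.from_euler("x",np.pi)).as_quat()
E
python3 - <<'E'
from h import *
p,T=cam("side")
np.savez("pics/side0.npz",T=T,K=np.array([p["fx"],p["fy"],p["cx"],p["cy"]]))
crop("side0",175,240,295,360,6,"s0a")
crop("side0",190,140,320,250,6,"s0b")
E
```

```text
(no output)
```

View pics/s0a.png

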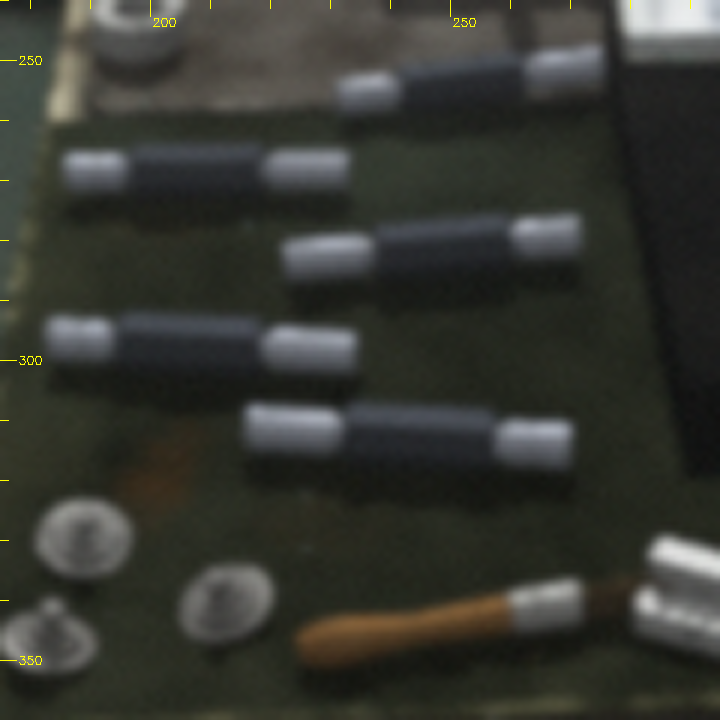

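View pics/s0b.png

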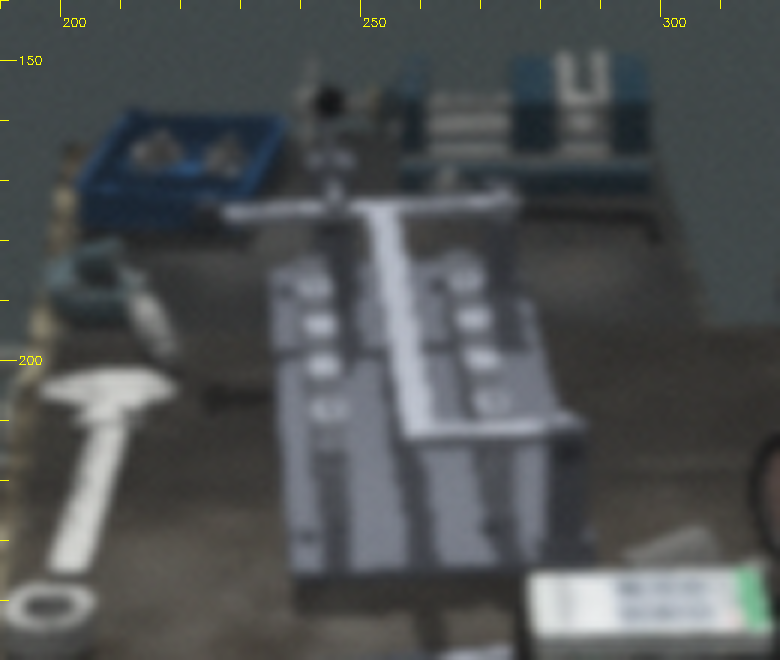

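Run:
```python
from h import *
G=dict(a=[(186,268.5),(207.5,268.2),(233,268.5)],b=[(231,256),(252.3,253.5),(275,250.5)],c=[(222,283),(248.7,281),(271.5,279)],d=[(183,296.5),(206,298),(234,299)],e=[(216,311),(244.5,312.5),(270,314.5)])
for k,g in G.items():
    P=[onz("side0",u,v,10)[:2] for u,v in g]; d=P[2]-P[0]
    print(k,*P,"len",np.linalg.norm(d),"ang",np.degrees(np.arctan2(d[1],d[0])))
f="side0"
print("ring",onz(f,197,243,0))
print("knob@110+",onz(f,244,157,110), onz(f,244,157,130))
print("lug",onz(f,226,175.5,66))
for u,v in [(237.5,235),(282,235),(236,184),(270,184)]: print("rail",onz(f,u,v,52))
```

```text
a [ 362.17 -239.9 ] [ 411.8  -241.65] [ 470.71 -246.46] len 108.73334843184747 ang -3.4553107803463403
b [ 465.5  -191.68] [ 517.08 -183.37] [ 573.08 -172.79] len 109.21751637513957 ang 9.956179936662258
c [ 446.95 -302.69] [ 505.76 -298.56] [ 556.56 -293.87] len 109.96417701613632 ang 4.60138629856176
d [ 366.06 -346.97] [ 414.9  -355.03] [ 473.62 -361.89] len 108.5885422148103 ang -7.897146881776583
e [ 437.56 -399.43] [ 494.89 -407.49] [ 545.53 -416.67] len 109.33705999658856 ang -9.07278758459577
ring [ 376.92 -106.93    0.  ]
knob@110+ [504.94 225.84 110.  ] [504.69 170.9  130.  ]
lug [448.08 185.42  66.  ]
rail [ 482.46 -164.5    52.  ]
rail [ 590.07 -171.29   52.  ]
rail [478.36 149.78  52.  ]
rail [580.63 142.72  52.  ]
```

Run:
```python
from h import *
env.reach([360,-330,400],down(0)); 
snap("wrist","w1g")
env.reach([430,40,400],down(0)); print(env.read_state()["time_s"])
snap("wrist","w1"); snap("scene","sc1"); snap("side","sd1")
```

```text
2.9667
```

View pics/w1.png

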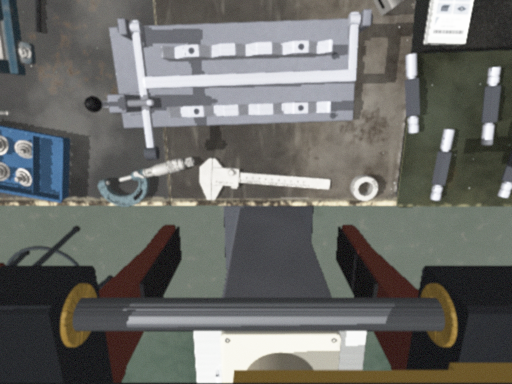

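View pics/w1g.png

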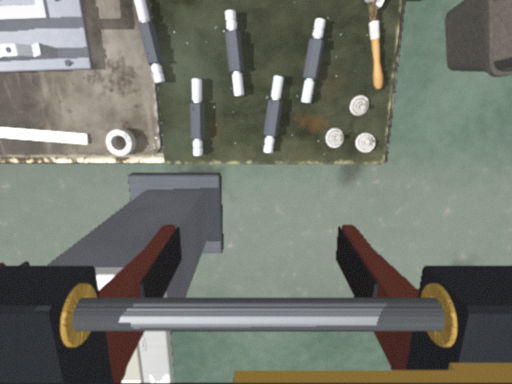

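View pics/sc1.png

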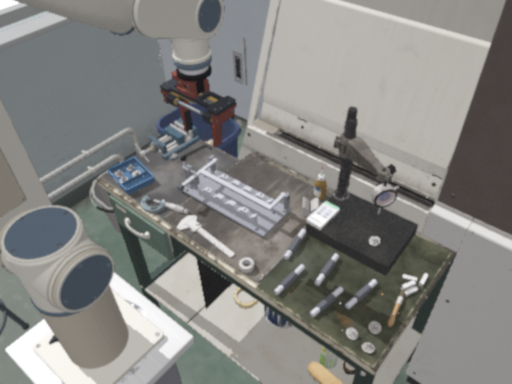

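Wrist view: the rack has its bolt knob at (93,103), the lug at (151,153) and hinge posts at (122,27) and (366,18). I'll enlarge both ends.

Run:
```python
from h import *
crop("w1",75,5,215,170,5,"w1a")
crop("w1",240,0,400,140,5,"w1b")
crop("sc1",170,145,300,245,6,"sc1a")
```

```text
(no output)
```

View pics/w1a.png

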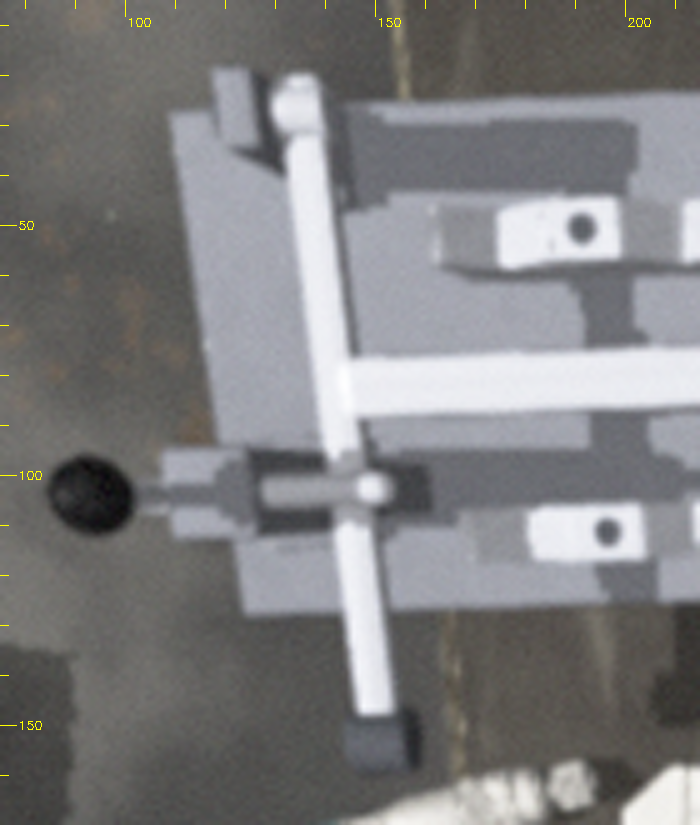

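View pics/w1b.png

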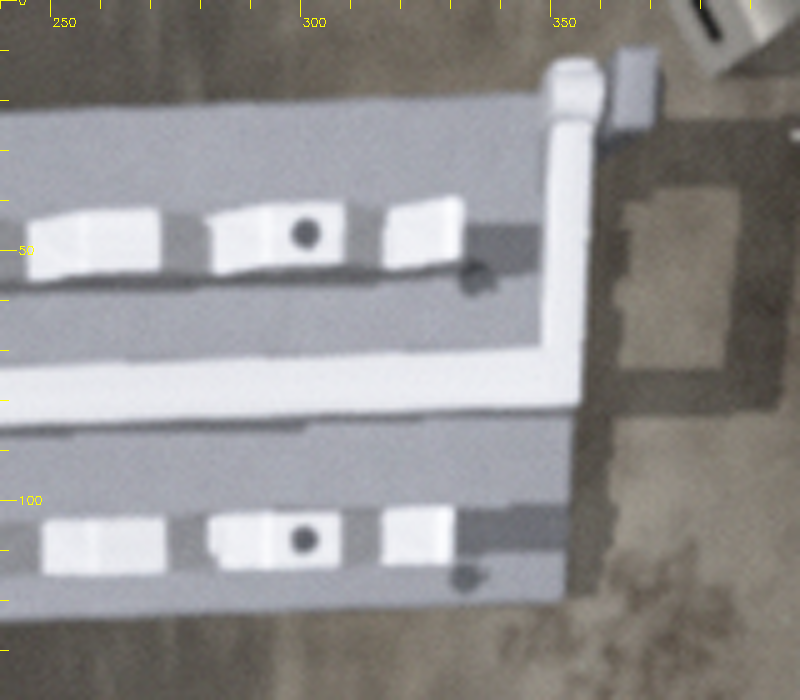

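View pics/sc1a.png

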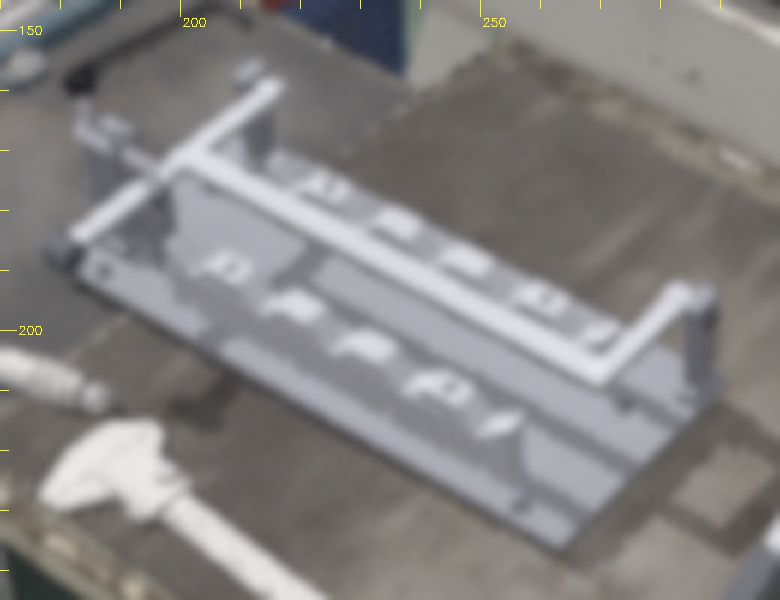

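Run:
```python
from h import *
S=[(300.8,46.6),(300.5,107.8),(191.3,50.7),(196.3,111.3)]
P=np.array([onz("w1",u,v,52) for u,v in S]);print(P)
print("c",P.mean(0))
for i,j in [(0,1),(2,3),(0,2),(1,3)]: print(i,j,np.linalg.norm(P[i]-P[j]))
y=P[2]+P[3]-P[0]-P[1]; x=P[0]+P[2]-P[1]-P[3]
print("yaw",np.degrees(np.arctan2(-y[0],y[1])),np.degrees(np.arctan2(x[1],x[0])))
print("groove bottoms",[onz("w1",u,v,38.5) for u,v in [(317,47),(317,108),(174.5,52),(180.5,111)]])
print("lug",onz("w1",151.5,152.5,74)); print("knob",onz("w1",92,103,110))
# scene check
for p in P: print(proj("sc1",p), end=' ')
print(proj("sd1",P[0]))
print("knob tri",tri([("w1",92,103.5),("sc1",183,158.5)]))
print("lug tri",tri([("w1",151.5,152.5),("sc1",181,187)]))
print("ring", onz("w1",365,188,8))
```

```text
[[574.54 -13.6   52.  ]
 [500.37 -15.93  52.  ]
 [569.9  124.18  52.  ]
 [495.99 121.96  52.  ]]
c [535.2   54.15  52.  ]
0 1 74.206886561344
2 3 73.94850045883554
0 2 137.86403701629803
1 3 137.96071082105075
yaw 1.874123143636361 1.759884798967382
groove bottoms [array([576.18, -36.28,  38.5 ]), array([499.89, -40.17,  38.5 ]), array([570.34, 148.79,  38.5 ]), array([496.06, 146.11,  38.5 ])]
lug [444.61 178.99  74.  ]
knob [506.66 229.09 110.  ]
[260.   193.43] [243.82 208.11] [224.04 174.74] [207.54 188.14] [271.36 206.73]
knob tri (array([507.17, 230.6 , 103.05]), [np.float64(1.9331595380749267), np.float64(0.7345672003048508)])
lug tri (array([443.98, 181.34,  61.25]), [np.float64(1.7082613594758975), np.float64(0.7801694949139215)])
ring [ 378.72 -126.8     8.  ]
```

Run:
```python
from h import *
env.reach([500,70,340],down(np.pi)); s=env.read_state(); print(s["time_s"],s["qpos"],s["tool_pos"])
snap("wrist","w2"); snap("side","sd2")
```

```text
5.725 [ 0.12  0.2   1.86  0.    1.09 -1.45] [500.    69.95 340.05]
```

View pics/w2.png

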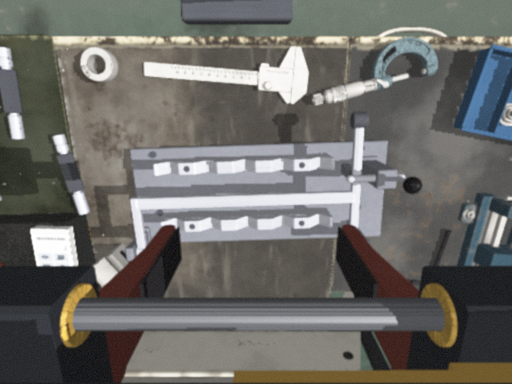

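Run:
```python
from h import *
crop("w2",290,100,430,245,5,"w2a")
crop("w2",125,140,245,245,6,"w2b")
```

```text
(no output)
```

View pics/w2a.png

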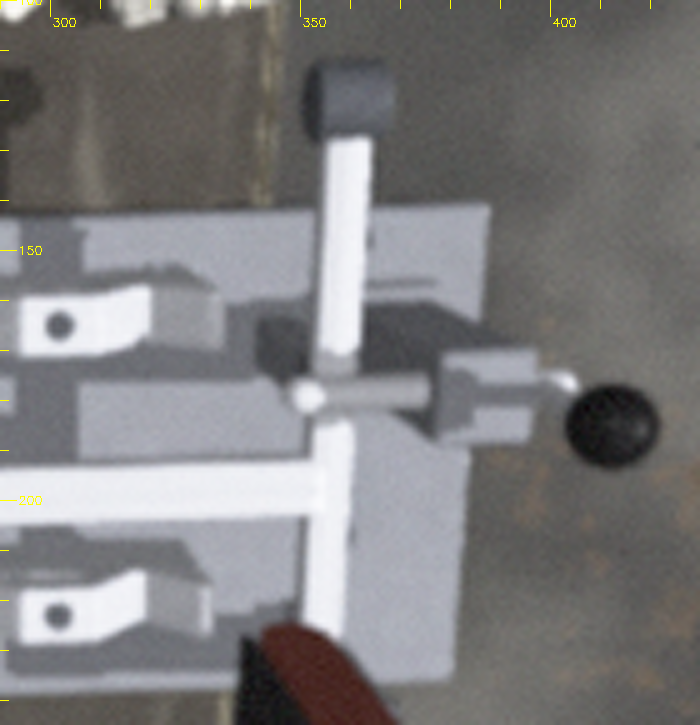

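View pics/w2b.png

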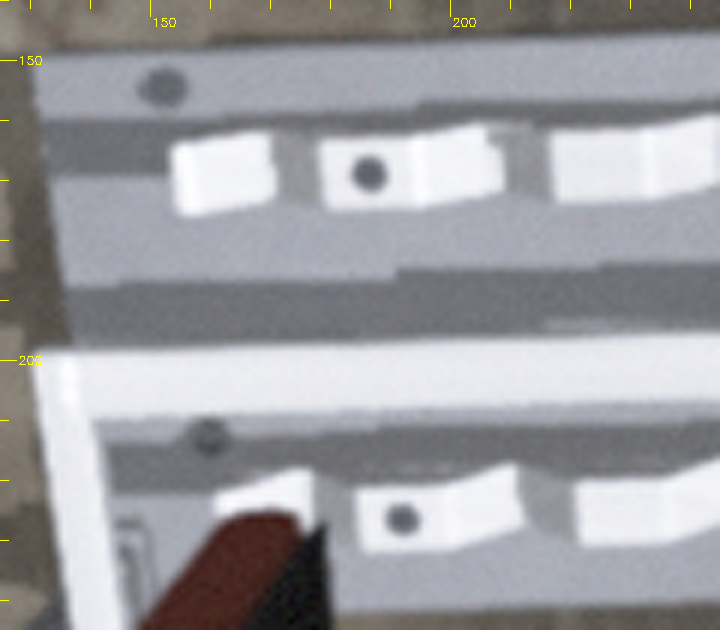

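Run:
```python
from h import *
S=[(191.9,226.8),(186.3,168.8),(300.3,223.3),(300.5,165.2)]
P=np.array([onz("w2",u,v,52) for u,v in S]);print(P)
print("c",P.mean(0))
for i,j in [(0,1),(2,3),(0,2),(1,3)]: print(i,j,np.linalg.norm(P[i]-P[j]))
y=P[2]+P[3]-P[0]-P[1]; x=P[0]+P[2]-P[1]-P[3]
print("yaw",np.degrees(np.arctan2(-y[0],y[1])),np.degrees(np.arctan2(x[1],x[0])))
for f,l,k in [("w1",(151.3,152.5),(92,103.5)),("w2",(359,120),(410.5,185))]:
    print(f,"lug",onz(f,*l,70),"knob",onz(f,*k,110))
print(tri([("w1",151.3,152.5),("w2",359,120)]),tri([("w1",92,103.5),("w2",410.5,185)]))
```

```text
[[575.94 -13.35  52.  ]
 [501.24 -15.66  52.  ]
 [571.28 123.61  52.  ]
 [496.92 121.11  52.  ]]
c [536.35  53.93  52.  ]
0 1 74.73389291939125
2 3 74.39857114846558
0 2 137.03716213162326
1 3 136.8384167250287
yaw 1.8766253724169546 1.8458600623134442
w1 lug [444.   180.62  70.  ] knob [506.11 229.17 110.  ]
w2 lug [443.3  180.74  70.  ] knob [506.29 226.84 110.  ]
(array([443.48, 181.8 ,  66.58]), [np.float64(0.009000987266710772), np.float64(0.010592445641238735)]) (array([506.09, 227.32, 111.35]), [np.float64(1.0258146638738035), np.float64(1.1201845109924566)])
```

```bash
cat >> h.py <<'E'
RY=np.radians(1.87); C=np.array([535.8,54.0,0.]); Rk=R.from_euler("z",RY).as_matrix()
def rk(x,y,z): return C+Rk@np.array([x,y,z],float)
def tork(P): return Rk.T@(np.asarray(P)-C)
QR=down(np.pi+RY); GP=61.
def st(): s=env.read_state(); return round(s["time_s"],1),s["tool_pos"],s["force"],round(s["width"],1)
def gp(P): return np.asarray(P,float)+[0,0,GP]
E
python3 - <<'E'
from h import *
print("knob rk",tork([506.2,228,110]),"lug rk",tork([443.5,181.3,66]))
k=np.array([506.2,228,110.])
env.reach(gp(k+[0,0,70]),QR); set_gripper(44)
env.move_l(gp(k),rate=120); print(st())
d=Rk@np.array([0,1,0])
r=env.move_l(gp(k+d*42),rate=40,f_stop=10); print(r,st())
p=np.array(env.read_state()["tool_pos"])
env.move_l(p-d*8,rate=60); env.move_l(p-d*8+[0,0,70]); print(st())
snap("wrist","w3")
crop("w3",200,100,500,340,2,"w3a")
E
```

```text
knob rk [-23.91 174.87 110.  ] lug rk [-88.1  130.24  66.  ]
(8.2, array([506.49, 228.15, 171.27]), array([-0.85,  0.34,  0.21]), 44.0)
True (9.1, array([504.71, 266.5 , 170.67]), array([ 0.33, -3.09,  2.34]), 44.0)
(10.0, array([504.66, 258.42, 240.33]), array([-0.75, -0.59,  0.24]), 44.2)
```

View pics/w3a.png

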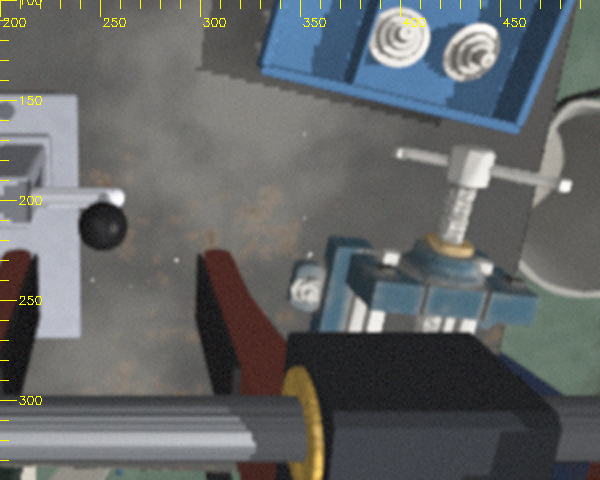

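Run:
```python
from h import *
print(tork(onz("w3",246,213,110)))
L=np.array([443.5,181.3,66.])
env.reach(gp(L+[0,0,80]),QR); set_gripper(44)
env.move_l(gp(L),rate=120); print(st())
set_gripper(0); print(st())
snap("wrist","w4"); snap("side","sd4")
H=L+Rk@np.array([150.,0,0])
for i,a in enumerate(np.linspace(0,1.8,19)[1:]):
    P=H+Rk@np.array([-150*np.cos(a),0,150*np.sin(a)])
    env.move_l(gp(P),rate=60)
    if i in(1,5,11,17): print(round(a,2),st())
snap("side","sd4b"); snap("scene","sc4b")
```

```text
[-23.74 196.78 110.  ]
(11.6, array([443.84, 181.49, 127.34]), array([ 0.27,  0.25, -0.32]), 43.9)
(12.1, array([443.65, 180.99, 127.17]), array([ 1.34, -5.14,  0.05]), 15.5)
0.2 (13.0, array([446.46, 181.08, 157.36]), array([ 2.29, -4.8 , -1.31]), 16.0)
0.6 (14.6, array([470.21, 181.92, 213.32]), array([-1.47, -6.37,  0.02]), 15.8)
1.2 (17.0, array([540.65, 184.15, 268.65]), array([ 0.13, -5.83, -2.04]), 15.9)
1.8 (19.4, array([629.42, 187.03, 275.55]), array([ 0.57, -5.76,  0.05]), 15.7)
```

View pics/w4.png

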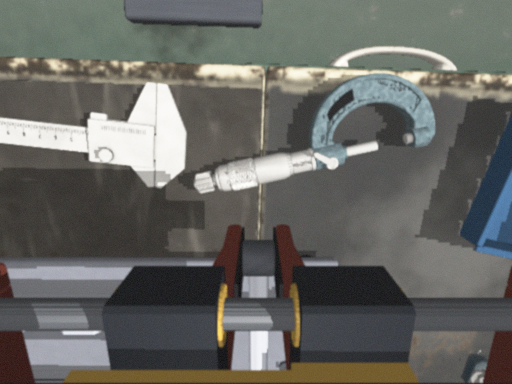

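View pics/sd4b.png

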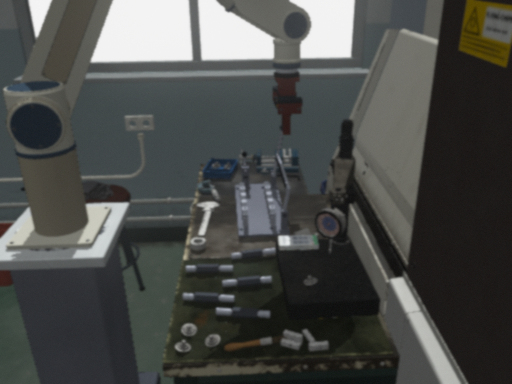

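Run:
```python
from h import *
set_gripper(50); p=np.array(env.read_state()["tool_pos"])
env.move_l(p+[0,0,65],rate=150); print(st())
env.reach([450,60,340],QR); snap("side","sd5")
env.reach([430,-300,340],down(np.pi)); print(st())
snap("wrist","w5"); snap("scene","sc5"); snap("side","sd5b")
crop("w5",0,20,512,384,1,"w5a")
```

```text
(20.8, array([627.14, 187.31, 337.59]), array([-0.19, -0.15, -0.69]), 50.1)
(23.1, array([ 430.41, -299.21,  339.84]), array([-0.55,  0.84, -0.15]), 49.8)
```

View pics/w5.png

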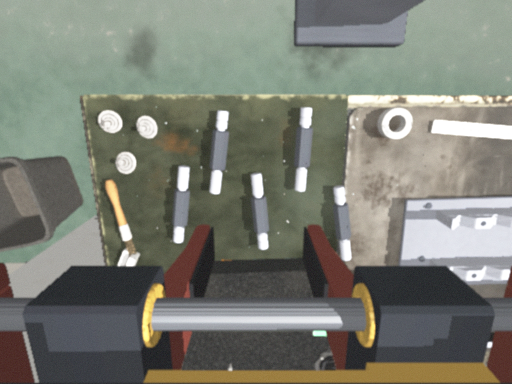

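View pics/sd5.png

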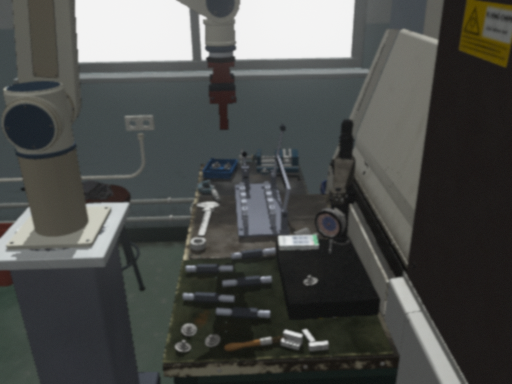

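All five gauges are visible and the hold-down has stayed up. I'll enlarge the gauges.

Run:
```python
from h import *
crop("w5",160,95,365,265,4,"w5a")
im=cv2.imread("pics/w5a.png"); print(im.shape)
cv2.imwrite("pics/w5a.png",im[:600,:800]) if im.shape[0]<=600 else cv2.imwrite("pics/w5a.png",im[:680,:820])
```

```text
(680, 820, 3)
```

View pics/w5a.png

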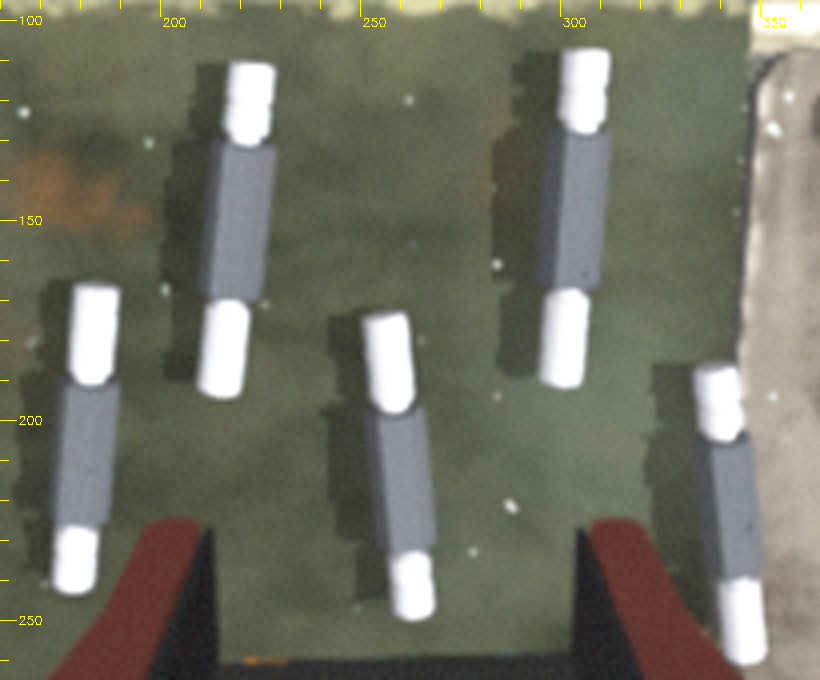

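Run:
```python
from h import *
G=dict(e=[(95,285),(74,593),(95,383),(82,523)],d=[(253,62),(220,397),(247,145),(232,300)],c=[(385,313),(413,620),(397,410),(409,552)],a=[(587,48),(560,387),(582,132),(570,288)],b=[(715,366),(745,663),(722,440),(737,578)])
for k,g in G.items():
    g=[(u/4+160-.4,v/4+95-.4) for u,v in g]
    P=[onz("w5",*q,z)[:2] for q,z in zip(g,(10,10,18,18))]; d=P[1]-P[0]; h=P[3]-P[2]
    print(k,"len",np.linalg.norm(d),"hl",np.linalg.norm(h),"ang",np.degrees(np.arctan2(d[1],d[0])),"hc",(P[2]+P[3])/2,"mid",(P[0]+P[1])/2,
     "off along", ((P[2]+P[3])/2-(P[0]+P[1])/2)@d/np.linalg.norm(d))
```

```text
e len 112.73459539332208 hl 50.68349330829712 ang -7.536801486380525 hc [ 492.99 -402.14] mid [ 492.22 -405.42] off along 0.3406589469983459
d len 111.53822393860928 hl 50.37915117755892 ang -7.52900774082862 hc [ 414.73 -348.35] mid [ 419.83 -350.6 ] off along -5.348808536883126
c len 113.29222069256357 hl 51.65715277537083 ang 5.032208779795644 hc [ 503.04 -295.4 ] mid [ 502.22 -296.6 ] off along 0.9254161815890655
a len 111.42014031447262 hl 50.049422628632506 ang -2.2469972119781314 hc [ 410.64 -240.18] mid [ 415.84 -239.81] off along -5.180476970271259
b len 113.28643230876722 hl 51.4937230476132 ang 9.612450420057886 hc [ 513.19 -183.13] mid [ 519.92 -180.25] off along -7.120233297464381
```

Run:
```python
from h import *
P,e=tri([("sc5",386,196),("side0",330,222)]); print("dial",P,e)
P,e=tri([("sc5",350,118),("side0",347,130)]); print("col top",P,e)
# base near corners at z 40
for f,u,v in [("sc5",318,218),("side0",278,249),("side0",286,305)]: print(onz(f,u,v,40))
crop("sc5",270,90,450,300,4,"sc5a")
im=cv2.imread("pics/sc5a.png"); cv2.imwrite("pics/sc5a.png",cv2.resize(im,None,fx=.72,fy=.72))
```

```text
dial [ 667.92 -348.65  175.77] [np.float64(0.9996061160798096), np.float64(1.2557019136458756)]
col top [ 724.43 -191.72  313.87] [np.float64(1.945441097308277), np.float64(2.2517796833639756)]
[ 608.13 -194.93   40.  ]
[ 576.95 -216.06   40.  ]
[ 576.15 -427.31   40.  ]
```

View pics/sc5a.png

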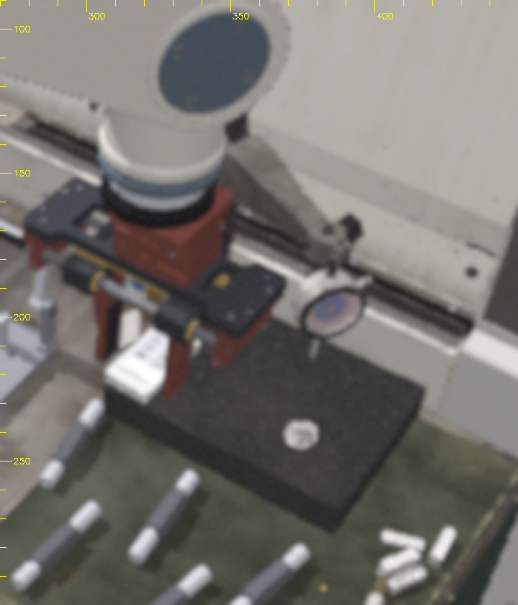

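```bash
cat >> h.py <<'E'
def pick(x,y,deg,name,op=44):
    q=down(np.pi+np.radians(deg))
    env.reach([x,y,230],q); set_gripper(op)
    env.move_l([x,y,83.],rate=150,f_stop=25); print("down",st())
    set_gripper(0); print("grip",st())
    p=np.array(env.read_state()["tool_pos"])
    env.move_l([x,y,230],rate=150); env.hold(0.2); print("up",st())
    snap("wrist",name)
E
python3 - <<'E'
from h import *
pick(504.6,-296.6,4.9,"pk_c")
crop("pk_c",130,150,390,340,3,"pk_ca")
E
```

```text
down (25.3, array([ 505.08, -296.91,   83.77]), array([ 0.35, -0.44,  0.04]), 44.2)
grip (25.8, array([ 504.8 , -296.74,   83.46]), array([-0.57,  0.22,  5.09]), 18.9)
up (27.1, array([ 504.26, -296.39,  229.06]), array([ 0.92, -0.57, -1.66]), 19.4)
```

View pics/pk_ca.png

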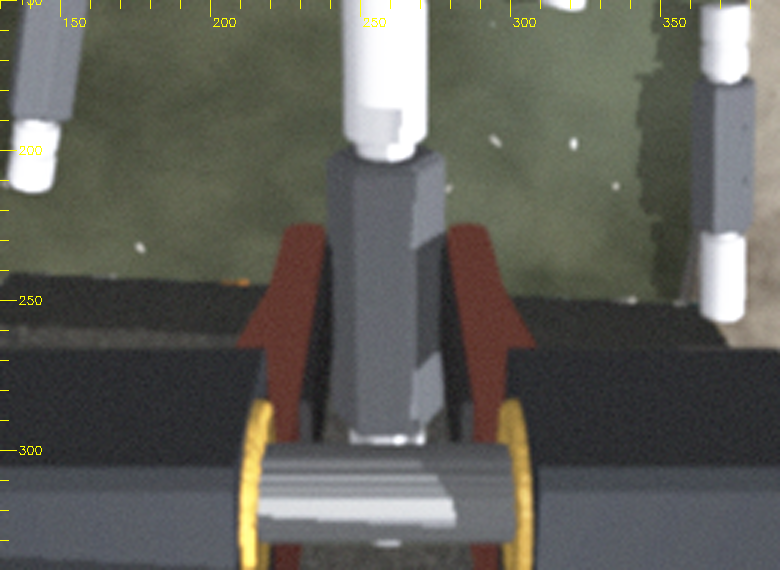

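```bash
cat >> h.py <<'E'
TC=viewer.camera_params("wrist"); 
def tool_at(u,v,z):
    T=TC["tool_from_camera"]; r=T[:3,:3]@np.array([(u-TC["cx"])/TC["fx"],-(v-TC["cy"])/TC["fy"],-1.0]); o=T[:3,3]
    return o+r*(z-o[2])/r[2]
E
python3 - <<'E'
from h import *
a=tool_at(257.5,202,64.5); b=tool_at(257.5,294.3,64.5); print(a,b,"len",a[0]-b[0],"centre",(a+b)/2)
E
```

```text
[28.4   0.09 64.5 ] [-23.41   0.06  64.5 ] len 51.81131454308595 centre [ 2.49  0.07 64.5 ]
```

```bash
cat >> h.py <<'E'
YG=[-92,-46,0,46,92]
def place(g,off,name,zf=120.):
    env.reach(rk(off,YG[g],200),QR); print("over",st())
    r=env.move_l(rk(off,YG[g],zf),rate=70,f_stop=8); print("placed",r,st())
    set_gripper(30); print("open",st())
    p=np.array(env.read_state()["tool_pos"]); env.move_l(p+[0,0,70],rate=120)
    env.move_l(rk(off-40,YG[g],230),rate=200); env.hold(.1)
    snap("wrist",name)
E
python3 - <<'E'
from h import *
place(4,3.0,"pl_c"); snap("side","pl_cs")
E
```

```text
over (28.8, array([536.12, 145.31, 200.07]), array([ 0.37, -0.84, -1.66]), 19.3)
placed True (29.9, array([536.12, 145.91, 122.93]), array([ 1.04, -0.23,  4.27]), 19.1)
open (30.3, array([535.46, 145.85, 122.48]), array([-1.06,  0.14,  0.02]), 30.1)
```

View pics/pl_c.png

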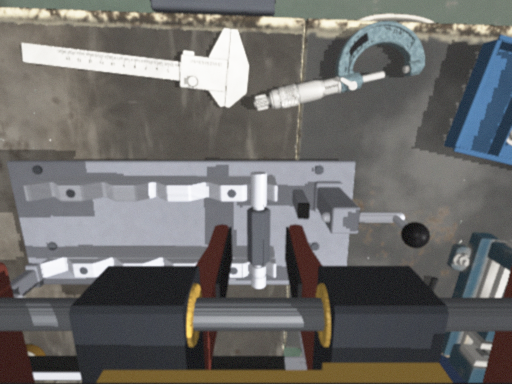

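View pics/pl_cs.png

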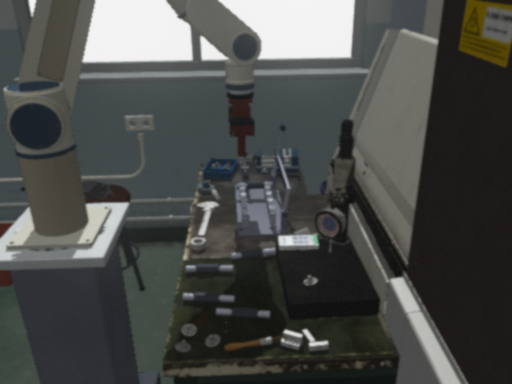

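Run:
```python
from h import *
crop("pl_c",205,160,315,300,5,"pl_ca")
```

```text
(no output)
```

View pics/pl_ca.png

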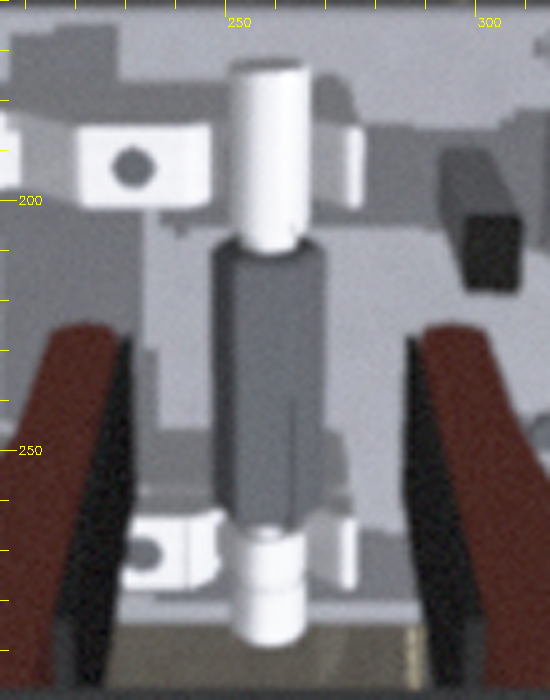

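Run:
```python
from h import *
pick(512,-181.7,9.7,"pk_b")
crop("pk_b",180,150,340,310,4,"pk_ba"); snap("side","pk_bs")
```

```text
down (34.5, array([ 512.5 , -181.89,   83.7 ]), array([-0.58, -0.46,  0.17]), 44.3)
grip (35.0, array([ 512.24, -181.82,   83.43]), array([-0.92, -0.11,  4.82]), 19.5)
up (36.3, array([ 511.68, -181.58,  229.14]), array([-0.04, -0.19, -1.14]), 19.1)
```

View pics/pk_ba.png

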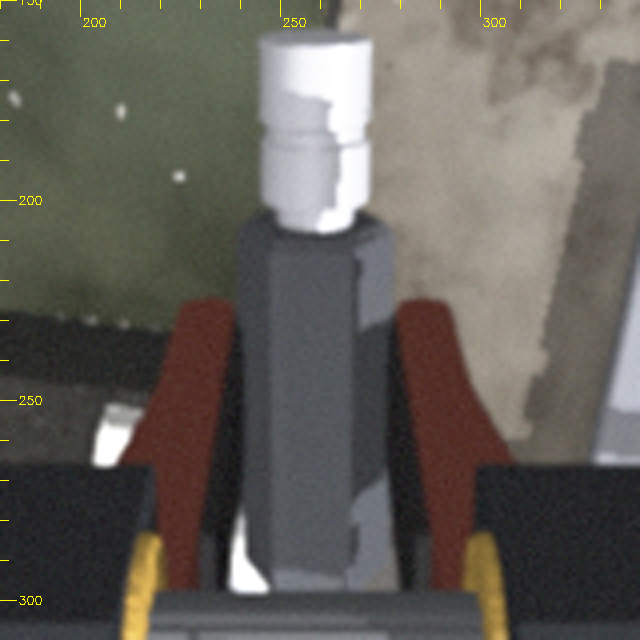

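Run:
```python
from h import *
a=tool_at(257.5,209,64.5); b=tool_at(257.5,293.2,64.5); print(a,b,"len",a[0]-b[0],"centre",(a+b)/2)
# prediction of placed c in pl_c
P0=[onz("pl_c",258,v,58) for v in (209,265)]; print([tork(p) for p in P0])
P0=[onz("pl_c",258,v,55) for v in (172.5,288)]; print([tork(p) for p in P0])
```

```text
[24.75  0.02 64.5 ] [-22.78  -0.01  64.5 ] len 47.52249607120783 centre [ 0.99  0.01 64.5 ]
[array([-24.81,  92.22,  58.  ]), array([28.26, 92.23, 58.  ])]
[array([-55.88,  92.22,  55.  ]), array([53.71, 92.23, 55.  ])]
```

Run:
```python
from h import *
place(3,-1.5,"pl_b")
crop("pl_b",180,160,340,300,5,"pl_ba")
snap("side","pl_bs"); crop("pl_bs",170,240,300,330,5,"pl_bsa")
```

```text
over (37.5, array([532.98,  99.31, 200.11]), array([-0.14,  0.42, -0.71]), 18.6)
placed True (38.5, array([532.4 ,  99.75, 123.12]), array([-0.52, -1.82,  5.86]), 19.3)
open (39.0, array([531.65,  99.69, 122.42]), array([ 0.67,  0.36, -0.8 ]), 30.0)
```

View pics/pl_ba.png

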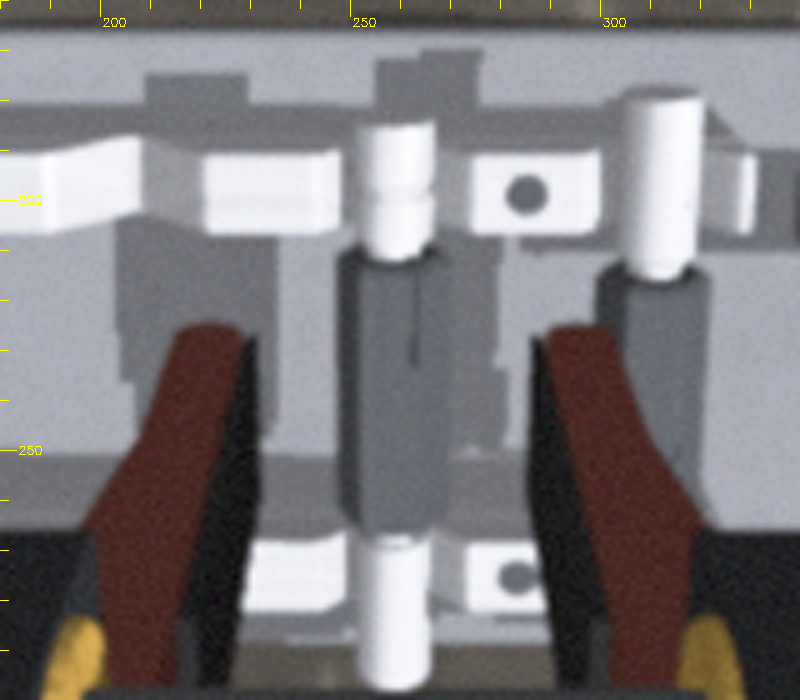

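View pics/pl_bsa.png

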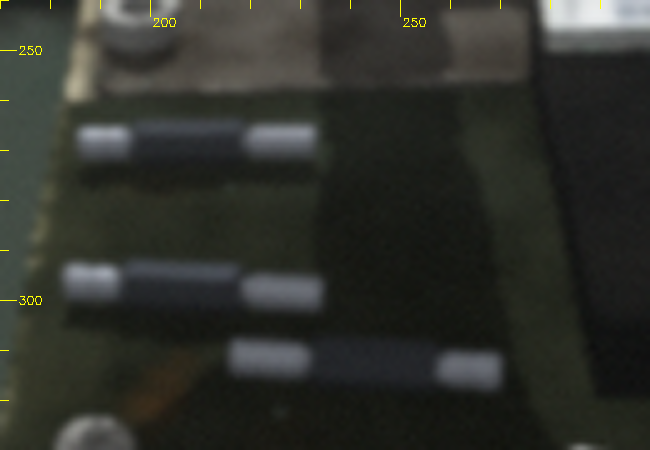

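Gauge b is home in groove 3 beside c in groove 4, and a, d and e have not moved. Next is a.

Run:
```python
from h import *
pick(409.8,-239.7,-2.6,"pk_a")
crop("pk_a",180,150,340,310,4,"pk_aa")
```

```text
down (43.2, array([ 410.16, -239.95,   83.56]), array([ 0.33, -1.24, -0.52]), 43.8)
grip (43.7, array([ 410.06, -239.87,   83.42]), array([-0.34, -0.47,  6.72]), 19.0)
up (45.0, array([ 409.5 , -239.52,  229.22]), array([-0.11, -0.18, -1.88]), 19.3)
```

View pics/pk_aa.png

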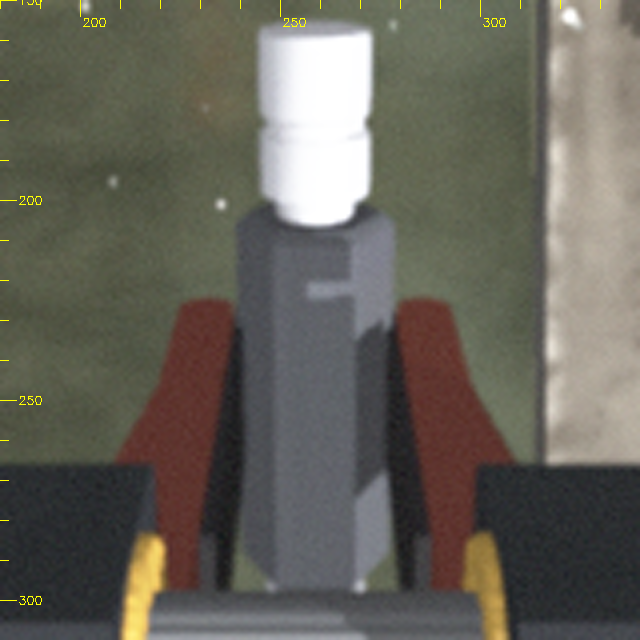

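Run:
```python
from h import *
for n,f in [(207.5,295.8),(205,294.3)]:
    a=tool_at(257.5,n,64.5); b=tool_at(257.5,f,64.5); print(a[0],b[0],"len",a[0]-b[0],"centre",(a+b)[0]/2)
place(2,0.9,"pl_a")
crop("pl_a",180,160,340,300,5,"pl_aa")
snap("side","pl_as"); crop("pl_as",170,240,300,330,5,"pl_asa")
```

```text
25.628404878411324 -24.26326525291408 len 49.891670131325405 centre 0.6825698127486213
26.92177148058206 -23.341174962607482 len 50.26294644318954 centre 1.7902982589872884
over (46.3, array([536.52,  53.24, 200.02]), array([-0.14,  0.83, -1.09]), 19.4)
placed True (47.3, array([536.33,  53.84, 123.44]), array([-0.35, -1.38,  5.53]), 19.3)
open (47.7, array([535.55,  53.91, 122.87]), array([-0.43,  0.22, -0.23]), 30.0)
```

View pics/pl_aa.png

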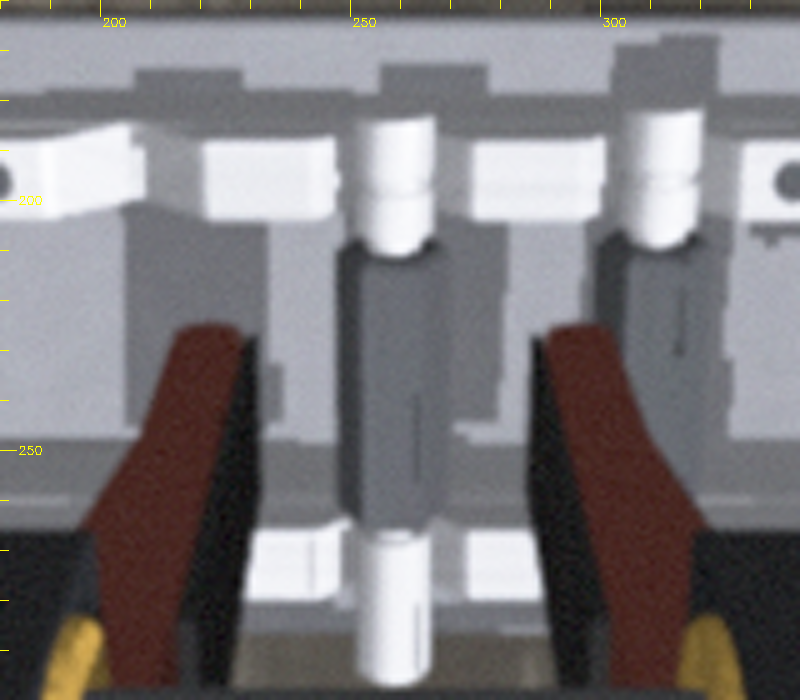

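View pics/pl_asa.png

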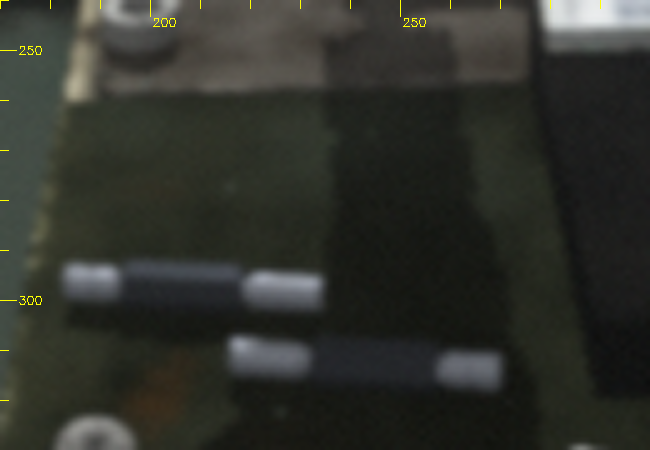

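Gauge a is home in groove 2, and d and e are where they were. Next is d.

Run:
```python
from h import *
pick(413.7,-350,-7.7,"pk_d")
crop("pk_d",180,150,340,310,4,"pk_da")
```

```text
down (52.2, array([ 414.09, -350.34,   83.67]), array([0.94, 0.63, 0.48]), 44.2)
grip (52.7, array([ 413.91, -350.21,   83.47]), array([-0.39,  0.37,  5.96]), 19.6)
up (54.0, array([ 413.42, -349.75,  229.13]), array([-0.72,  0.39, -1.21]), 19.3)
```

View pics/pk_da.png

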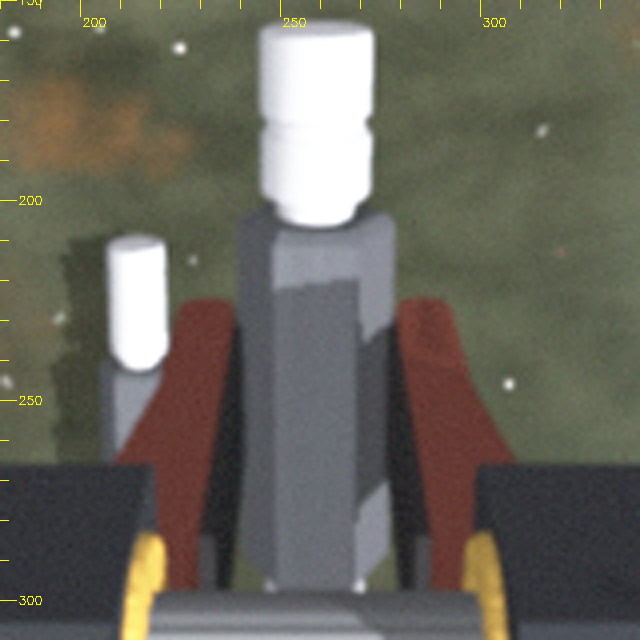

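Essentially the same offset as a, so I'll place it in groove 1.

Run:
```python
from h import *
place(1,1.0,"pl_d")
crop("pl_d",180,160,340,300,5,"pl_da")
snap("side","pl_ds"); crop("pl_ds",170,240,300,330,5,"pl_dsa")
```

```text
over (55.5, array([538.35,   7.28, 200.09]), array([ 0.4 , -0.73, -0.81]), 19.2)
placed True (56.5, array([537.95,   7.89, 123.43]), array([-0.48, -0.99,  4.96]), 19.3)
open (56.9, array([537.19,   8.03, 122.93]), array([-0.08,  0.57,  0.04]), 30.1)
```

View pics/pl_da.png

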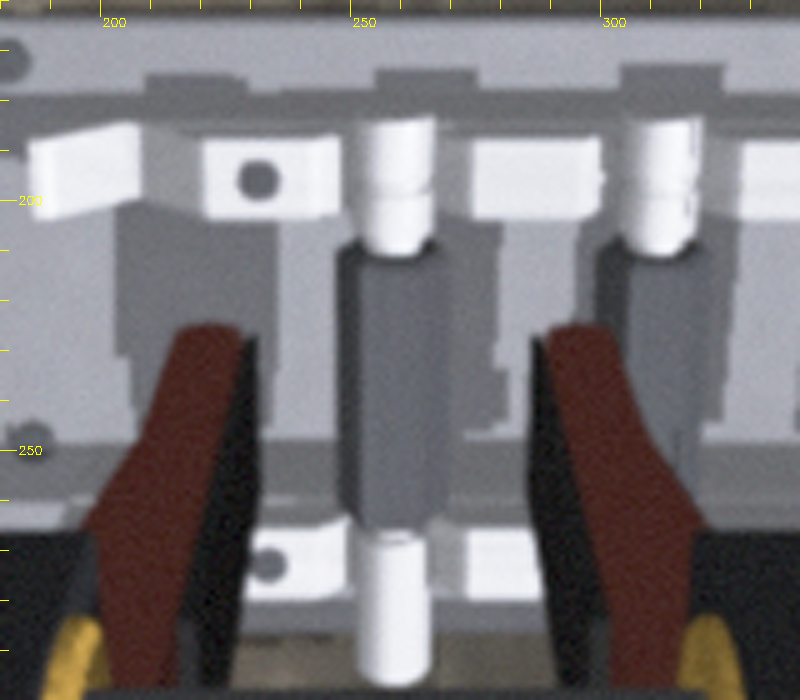

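View pics/pl_dsa.png

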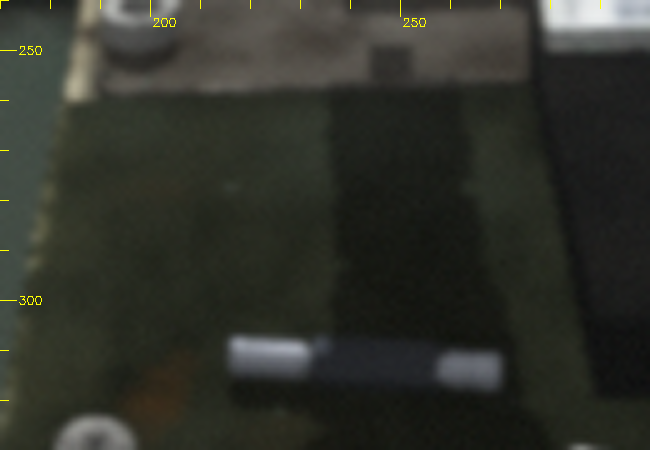

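Run:
```python
from h import *
pick(492,-405,-8,"pk_e")
crop("pk_e",180,150,340,310,4,"pk_ea"); snap("side","pk_es")
```

```text
down (61.4, array([ 492.49, -405.45,   83.9 ]), array([-0.56,  0.63, -0.16]), 44.0)
grip (61.9, array([ 492.22, -405.28,   83.56]), array([-1.52, -0.51,  5.79]), 19.0)
up (63.2, array([ 491.7 , -404.74,  228.97]), array([-0.4 ,  1.15, -1.21]), 18.7)
```

View pics/pk_ea.png

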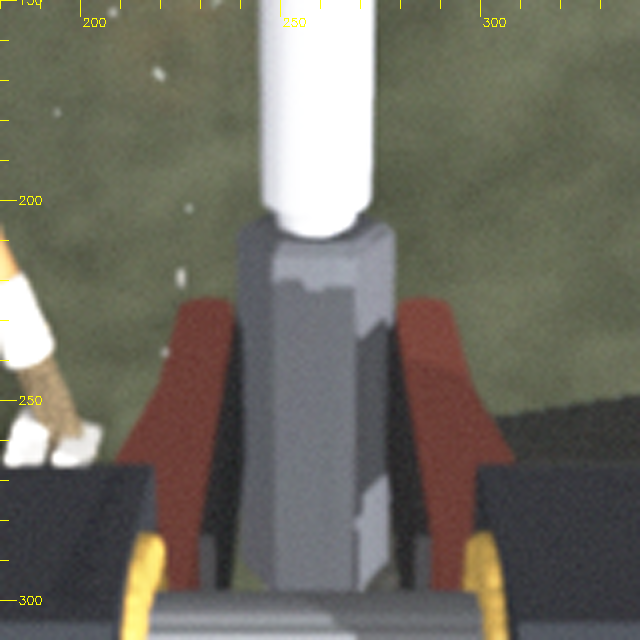

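View pics/pk_es.png

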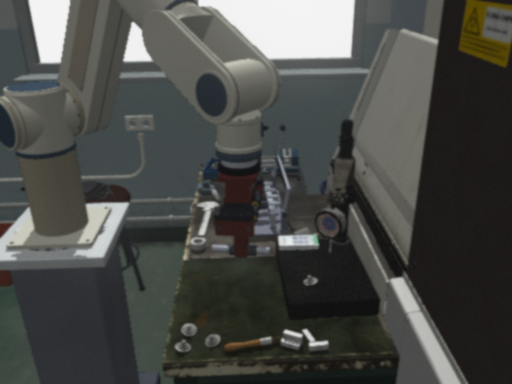

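Run:
```python
from h import *
place(0,-0.7,"pl_e")
env.reach(rk(-60,10,320),QR); env.hold(.1); print(st())
snap("wrist","fin1"); crop("fin1",80,110,400,270,2,"fin1a"); snap("side","fin1s"); crop("fin1s",170,140,320,260,5,"fin1sa")
```

```text
over (64.7, array([538.5 , -38.79, 200.2 ]), array([ 0.9 , -1.37, -1.34]), 19.2)
placed True (65.7, array([537.77, -38.16, 123.5 ]), array([-0.12, -0.81,  4.56]), 19.0)
open (66.2, array([536.96, -37.92, 122.92]), array([-0.7 , -0.42,  0.72]), 30.2)
(68.2, array([475.25,  61.12, 318.45]), array([-0.75, -0.03,  0.51]), 30.2)
```

View pics/fin1.png

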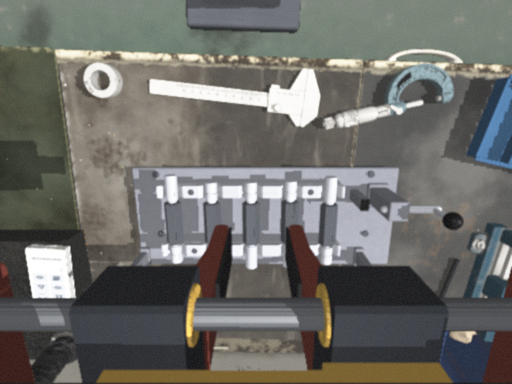

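View pics/fin1sa.png

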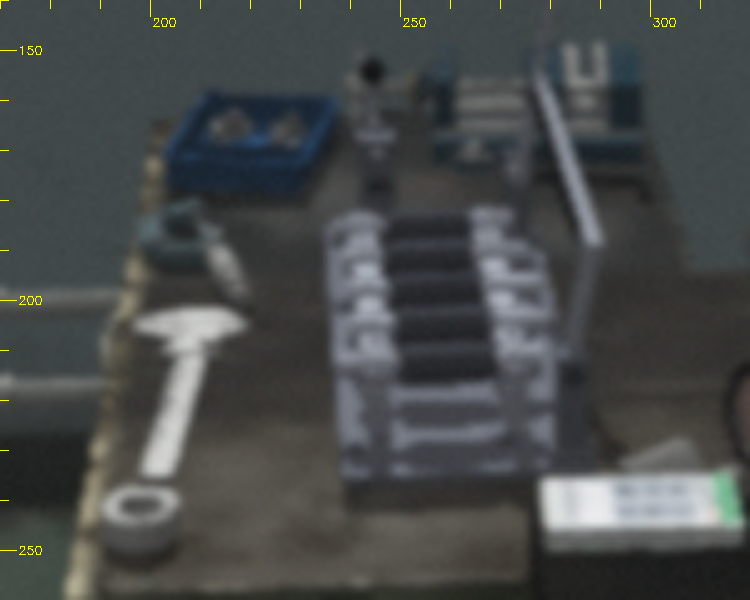

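View pics/pl_e.png

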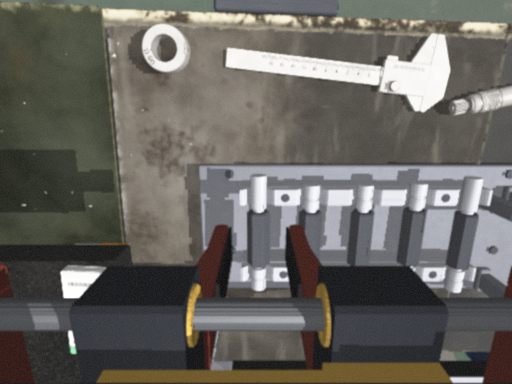

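Every picture shows all five gauges in grooves. Now I'll lower the hold-down.

Run:
```python
from h import *
L=np.array([443.5,180.9,66.]); H=L+Rk@np.array([150.,0,0])
arc=lambda a:H+Rk@np.array([-150*np.cos(a),0,150*np.sin(a)])
P=arc(1.8); set_gripper(44)
env.reach(gp(P+[0,0,85]),QR); print(st())
r=env.move_l(gp(P),rate=120,f_stop=15); print(r,st())
set_gripper(0); print(st())
snap("scene","ld1"); snap("wrist","ld1w")
```

```text
(69.5, array([626.52, 186.36, 357.32]), array([-0.39,  0.14, -0.06]), 43.9)
False (70.4, array([627.86, 186.86, 273.85]), array([-0.3 , -0.16,  0.86]), 44.2)
(70.9, array([627.61, 186.89, 273.42]), array([-0.18, -1.14,  2.4 ]), 15.8)
```

View pics/ld1w.png

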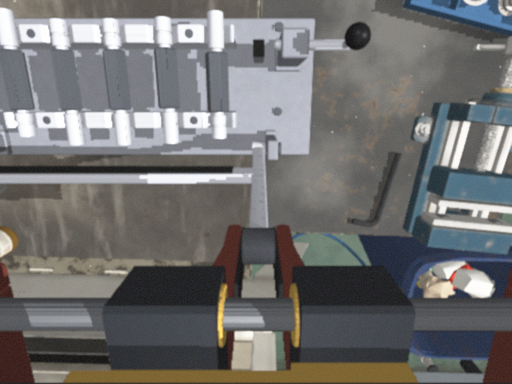

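The lug is held. Now I'll swing it down.

Run:
```python
from h import *
L=np.array([443.5,180.9,66.]); H=L+Rk@np.array([150.,0,0])
arc=lambda a:H+Rk@np.array([-150*np.cos(a),0,150*np.sin(a)])
for a in np.linspace(1.7,0.1,17):
    r=env.move_l(gp(arc(a)),rate=60,f_stop=25)
    if r: print("STOP",a,st()); break
else:
    print(st())
    r=env.move_l(gp(arc(0.0)+[0,0,-3]),rate=25,f_stop=12); print(r,st())
snap("side","ld2"); snap("wrist","ld2w")
```

```text
(77.8, array([444.16, 180.94, 141.66]), array([-1.16, -1.58, -0.39]), 15.1)
True (78.5, array([443.54, 180.91, 125.59]), array([-0.67, -1.97,  9.4 ]), 15.6)
```

View pics/ld2.png

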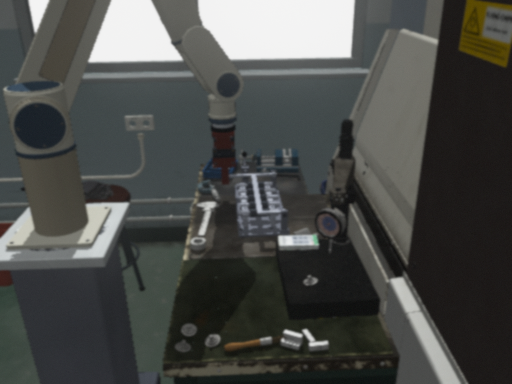

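View pics/ld2w.png

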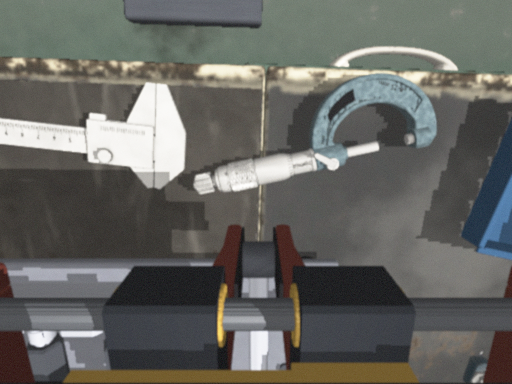

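Run:
```python
from h import *
set_gripper(44); p=np.array(env.read_state()["tool_pos"]); env.move_l(p+[0,0,100],rate=150)
k=rk(-23.9,200.5,110)
env.reach(gp(k+[0,0,70]),QR); env.move_l(gp(k),rate=120,f_stop=10); print(st())
d=Rk@np.array([0,-1,0])
r=env.move_l(gp(k+d*45),rate=40,f_stop=12); print(r,st())
p=np.array(env.read_state()["tool_pos"]); print("travel",np.linalg.norm(p[:2]-gp(k)[:2]))
env.move_l(p-d*9,rate=60); env.move_l(p-d*9+[0,0,90],rate=150)
env.reach([430,60,380],QR); env.hold(.2); print(st())
snap("wrist","f2"); snap("scene","f2c"); snap("side","f2s")
crop("f2",250,100,420,280,4,"f2a")
```

```text
(81.2, array([505.46, 253.44, 171.28]), array([-0.36, -0.74,  0.31]), 43.9)
True (82.2, array([506.82, 213.32, 171.13]), array([-1.41,  4.63,  0.8 ]), 44.0)
travel 40.322542984965395
(84.3, array([430.27,  60.72, 379.01]), array([-0.74,  0.  ,  0.3 ]), 44.2)
```

View pics/f2.png

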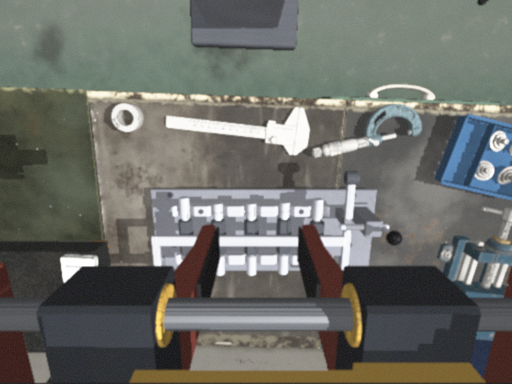

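View pics/f2a.png

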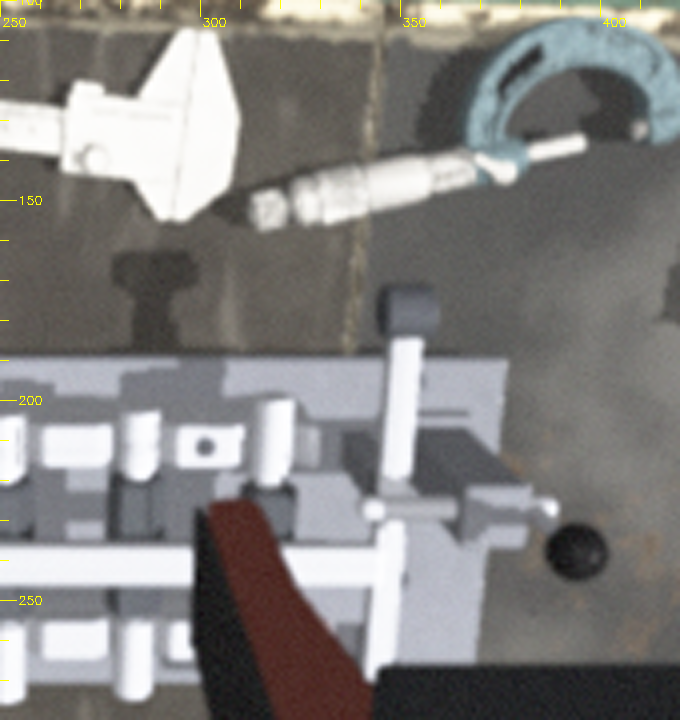

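View pics/f2c.png

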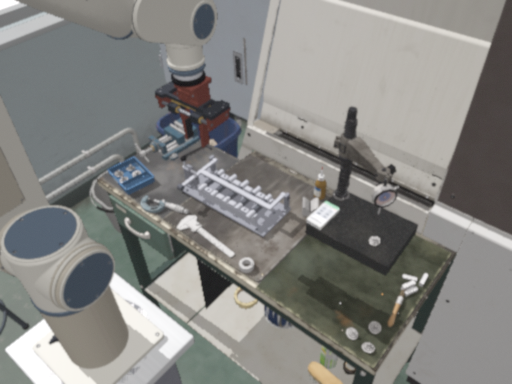

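Run:
```python
from h import *
print("knob",tork(onz("f2",394,238,110)),"lug",tork(onz("f2",352.5,177.5,70)))
print("w2 knob",tork(onz("w2",410.5,185,110)),"lug",tork(onz("w2",359,120,70)))
print("ring", onz("f2",127,118,8),"before",onz("w2",99,65,8))
print(st()); workorder.sign_off()
```

```text
knob [-23.22 175.49 110.  ] lug [-89.07 131.18  70.  ]
w2 knob [-23.85 173.71 110.  ] lug [-88.31 129.69  70.  ]
ring [ 381.66 -124.65    8.  ] before [ 380.63 -124.69    8.  ]
(84.5, array([430.15,  60.48, 379.42]), array([-0.18, -0.44, -0.49]), 43.9)
the job is handed in; nothing more can be done
```

The job is done and handed in at 84.5 s of the 210 s allowed; no verdict comes back. I drew the bolt, swung the hold-down up to 1.8 rad and laid all five gauges in groove pairs 4, 3, 2, 1 and 0. Then I swung the hold-down down to its stop (12 N) and pushed the bolt home to its stop.

**Last checks:**
- **Gauges:** the pictures show all five lying in their grooves, handles between the rails. Each was put down at the tool height expected for a gauge lying home.
- **Hold-down:** the lug reads within about 2 mm of where it was before I opened the rack.
- **Bolt:** the knob's drive stopped after about 40 mm, the approach gap plus the full 26 mm stroke. The knob reads within 2 mm of its starting place, and its rod shows over the arm again.
- **Bystanders:** the ring gauge measures within about 1 mm of its start. I judged the oil bottle and V block unmoved by eye only.
- **Robot:** it was clear of everything when I handed in.

**Disagreements:** two measurements differed slightly, and neither affected the result.
- The two wrist views of the rack differed by 1.1 mm, so I used their mean.
- The first estimate of where a gauge's handle centre lay was about 2.5 mm off. I corrected for it from pictures of each gauge in the gripper.

I noticed no knocked gauge and no slackened grip.

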